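Press the worn sleeve out of an ink roller

ROBOT

A 7-joint arm with a two-finger parallel gripper is mounted at the origin on the work surface. World frame = base frame: x ahead of the robot, y to its left, z up, the work surface at z = 0. Lengths are in m, angles in rad, forces in N, time in s.
With the tool pointing down it reaches from about 0.425 to 1.025 m from the base axis. Payload 3.6 kg.
Tool frame: the origin (TCP) lies midway between the tips of the shut fingers; the grasp point (between the pads) lies 19 mm behind it; z points along the fingers, y is the direction in which the jaws open and shut (so a half turn about z gives the same grasp; the last joint's range is limited). The gripper opens to 85 mm and grips with 20 to 120 N. Pads are 22 mm wide; open, the fingers measure 114 mm over their backs; the gripper's body (76 mm by 85 mm) begins 54 mm behind the grasp point. The pads swing forward as they close: fully open they stand 13 mm farther back than shut.
Start: joints at [-1.246, 0.591, 0.048, 1.609, -0.033, 0.943, -0.034], TCP at [0.294, 0.663, 0.231] pointing down, gripper open.
Joint ranges: [-2.69, 2.69], [-0.47, 2.24], [-1.27, 1.36], [0.19, 2.51], [-1.53, 4.68], [0.08, 2.07], [-3.09, 3.09]. Speed limits (rad/s): [2.57, 2.57, 3.14, 3.14, 3.14, 3.14, 3.14].

INTERFACE

Orientations are given as a unit quaternion [w, x, y, z].
In Python, from cell import robot gives the robot as it stands.
- The arm moves only by the tool send_rows, never from a script. Its argument "deltas" is text: rows parted by semicolons, each of 7 numbers parted by spaces: the shift along the tool's x, y, z in mm, then the turn, a rotation vector about the tool's x, y, z in rad, then the finger opening in mm, from 0 to 85.4. In form: x y z ax ay az jaw; .... A call has 1 to 10 rows; each row shifts and turns the commanded pose from where the row before left it, along the tool's axes as they then stand; what a row does not reach is not made up. A row lasts 1/8 s, in which the tool goes at most 62.5 mm and 10.7 degrees, less where a joint would pass 70% of its speed; a pose out of reach is approached as far as the arm can. A call is refused whole if a number of a shift passes 62.5 or a number of a turn 0.188, either way. A call with a gripper value outside its range is refused whole. The fingers move at their own pace and stop on an object; the grip force is fixed at half the most. Time passes only in rows, so rows that do not move let the fingers close. It gives the time, the measured TCP pose, the force and the opening at its end, in the units of the state.
- robot.get_state(): the state, without advancing time (a new reading comes with each control period).
- robot.get_image(name): name is "scene" or "top" or "wrist"; returns the picture (480x640x3 uint8, red, green, blue); there is no depth.
- robot.get_calibration(name): a dict with "fx", "fy", "cx", "cy" (pixels), "position" and "attitude" of the camera in the world; the wrist camera has in their place "T_tool_cam" (4x4, takes a point from camera to tool coordinates, whose origin is the TCP and whose axes are the flange's). Camera axes: x right, y up, looking along -z (the intrinsics and any distortion apply to the point x, -y, -z); pixel columns grow to the right and rows downward; lengths in m; the calibration is good to about 2 mm. The wrist camera is an equidistant fisheye: a pixel r from the principal point sees the ray r / f radians off the axis. A picture is of the moment at which its call begins: read the wrist's pose just before it. get_calibration takes no time and is no camera call.
- robot.finish_job(): hands the job in, once; it reports no verdict.
The state is a dict: "t": time; "qpos": joint angles; "qvel": joint speeds; "effort": joint torques, N m; "ee_pos": TCP position; "tool_rot": TCP orientation; "wrist_force": force on the tool from outside, world axes, zero at the start; "torque": the same for the moment, N m; "finger_gap": opening from 0.0 (shut) to 1.0 (fully open).
Only numpy, scipy, OpenCV 4.12 (cv2) and the standard library are available. Lean on these libraries where they do the work, as an engineer would, in place of code of your own. Each camera call takes 0.05 s, during which the arm holds its last target. There are 200 camera calls.

TASK

Take the steel drift from its holder, feel its tip into the hole of the floating brass guide, slide the guide until it is over the roller's bore, and press the worn brass sleeve down through the roller until it drops into the tray below. Press gently, never with more than about 20 newtons. Then stand the drift back in its holder, fully down, and leave the other things on the table where they are.

Things in the scene. Friction and masses are not known exactly. Their poses are not given: they have to be found in the camera images.
- stand: Blue knock-out stand fixed to the table, 96 x 134 mm, 119 mm tall; origin under its centre, z up, y along the two steel rails on top. On its centre line from the bottom: an open catch tray (floor 4 mm, rim 16 mm high), an air gap, a deck (underside at 45 mm) with the ink roller standing on it, and over the roller the floating brass guide plate.
- bore_top (a point): Centre of the upper mouth of the bore of the black rubber ink roller (54 mm wide) fixed upright on the stand; 95 mm above the table, axes as the stand's. The bore is 25 mm wide and runs straight down, through the deck, out at 45 mm above the table.
- guide_mid (a point): Mid-point, at top height (117 mm), of the travel of the brass guide plate (40 mm in x, 64 mm in y, 10 mm thick, one 14 mm hole in its middle). Fixed to the stand: the plate itself stands up to 8 mm either way in y (unmeasured; 0 in x), slides 9.5 mm either way, needs about 7 N to slide, and sinks 0.5 mm per N pressed, 8 mm at most. Its hole must come within 4 mm of here.
- sleeve_mid (a point): Middle of the worn brass sleeve (23 mm diameter, 22 mm long, upright; its 8 mm hole is too small for the drift), gripped in the roller's bore by rubber pads, its top 7 to 11 mm below the roller's top at first. It slides down under a push of about 7 to 13 N. Once its top is down to about 58 mm above the table the push falls below 4 N (rod rubbing in the guide) and it drops into the tray.
- drift_grip (a point): Middle of the red square handle (24 x 24 mm, 44 mm tall) of the loose steel drift; z up along it, x and y square to the handle's faces. Below the handle a round collar (38 mm wide, 5 mm thick, top 22 mm below this point), then the 12 mm rod, 87 mm long. 136 mm long in all, 130 to 200 g. It starts upright, tip down, in its holder.
- drift_tip (a point): Centre of the blunt lower end of the drift's rod, 114 mm below drift_grip; same axes.
- holder_mouth (a point): Centre of the mouth of the drift's holder: a wooden block fixed to the table, 70 x 70 mm and 62 mm tall, with a 16 mm wide, 56 mm deep upright hole. z up; the mouth is 62 mm above the table.
- ink_bottle: amber glass ink bottle with black cap, 52 mm wide, 120 mm tall; origin under its centre. Bystander.
- ink_pot: black plastic pot, 64 mm wide, 40 mm tall; origin under its centre. Bystander.
- white_cup: white plastic cup, 72 mm wide, 60 mm tall; origin under its centre. Bystander.
- tape_roll: roll of paper tape lying flat, 104 mm across, 25 mm tall; origin under its centre. Bystander.
- ink_knife: ink knife (spatula) 200 mm long with dark wooden handle, lying flat along its x; origin under its middle. Bystander.
- thinner_can: green can, 72 mm wide, 140 mm tall; origin under its centre. Bystander.
- roller_frame: empty wire frame with wooden handle from which the roller was taken, lying flat, 190 mm long along its x, 88 mm wide, 26 mm tall. Bystander.
Not all that is in view belongs to the job. Leave any green look-alike of the part that bears drift_grip alone. Leave any green look-alike of the part that bears holder_mouth alone.

How it is judged:
By the outcome, as a careful person would: the job done as asked, in the order asked, and still so for the second after the job is handed in, with the robot touching nothing.
It also fails if it takes over 67 s, if anything falls off the work surface, if the arm or the gripper's body presses on something with over 40 N, if the wrist force passes 120 N, or if a joint passes its speed limit or range.

## Working session

There is one attempt and no reset: what is moved stays moved. The work goes in short steps, Python scripts to look and compute and a tool call to move; the robot and the scene stay as the last step left them, time stands still between calls to the robot, and variables do not carry over. Pictures are saved under pics/ and viewed, about 8 in all and at most 12, crops included, and the job is handed in when it is done.

Besides the shell and the picture viewer there is one more tool, called after "Request:" as name(argument=value, ...), one argument or row to a line, values as JSON. send_rows: Moves the arm, as the interface text tells. Its arguments: {"type":"object","properties":{"deltas":{"type":"string"}},"required":["deltas"]}

```bash
mkdir -p pics; ls; python3 - <<'E'
from cell import robot
import cv2,numpy as np
print(robot.get_state())
for n in("scene","top","wrist"):
    c=robot.get_calibration(n);print(n,c)
a=robot.get_image("scene");b=robot.get_image("top")
cv2.imwrite("pics/scene0.png",a[:,:,::-1]);cv2.imwrite("pics/top0.png",b[:,:,::-1])
E
```

```text
pics
{'t': 0.0, 'qpos': array([-1.24651628,  0.5921626 ,  0.04828876,  1.6098361 , -0.03332691,
        0.94268142, -0.03371842]), 'qvel': array([-0.00040312,  0.0017832 , -0.00038308,  0.00106991,  0.00189224,
        0.00130499, -0.00119027]), 'effort': array([ 2.47139712e-05, -5.48690343e+01,  1.54687028e+00, -1.98123568e+01,
        9.45015490e-03,  8.59683088e-03,  2.02555178e-06]), 'ee_pos': array([0.29380051, 0.66189278, 0.23010413]), 'tool_rot': array([-1.86071424e-04,  2.07347089e-01,  9.78266775e-01, -1.12600498e-03]), 'wrist_force': array([-0.41359627, -0.00222156,  0.54748867]), 'torque': array([-0.02307318,  0.06640955,  0.05147469]), 'finger_gap': 0.9957630321830575}
scene {'fx': 570.9466103497618, 'fy': 570.9466103497618, 'cx': 313.2535378075204, 'cy': 239.56681956966688, 'position': array([ 1.45131944, -0.58155667,  0.93030644]), 'attitude': array([0.79759739, 0.38982943, 0.21105799, 0.40905493])}
top {'fx': 440.8679183802184, 'fy': 440.8679183802184, 'cx': 317.7287984643881, 'cy': 244.6175794981497, 'position': array([ 0.47975818, -0.0113632 ,  1.19688138]), 'attitude': array([ 0.70839582,  0.04039993, -0.03174451, -0.70394282])}
wrist {'fx': 371.64829954431775, 'fy': 371.64829954431775, 'cx': 319.40946118317584, 'cy': 238.51751367062448, 'T_tool_cam': array([[ 3.46170686e-04,  9.59878742e-01,  2.80415192e-01,
         7.14832432e-02],
       [ 9.99998470e-01,  1.48572810e-04, -1.74306547e-03,
         5.54156610e-04],
       [-1.71479356e-03,  2.80415366e-01, -9.59877222e-01,
        -1.42235979e-01],
       [ 0.00000000e+00,  0.00000000e+00,  0.00000000e+00,
         1.00000000e+00]])}
```

View pics/scene0.png

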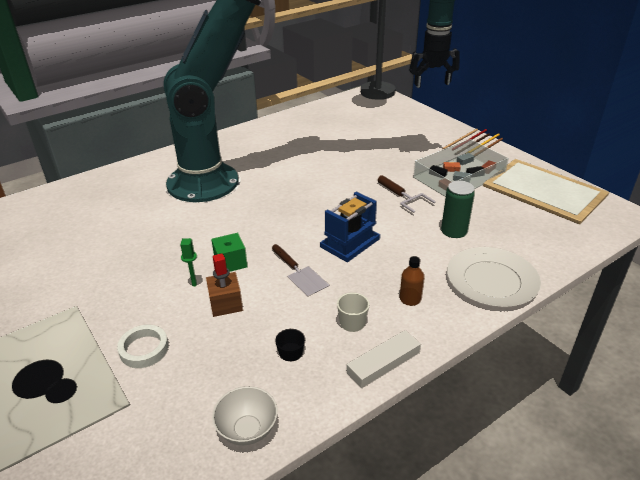

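View pics/top0.png

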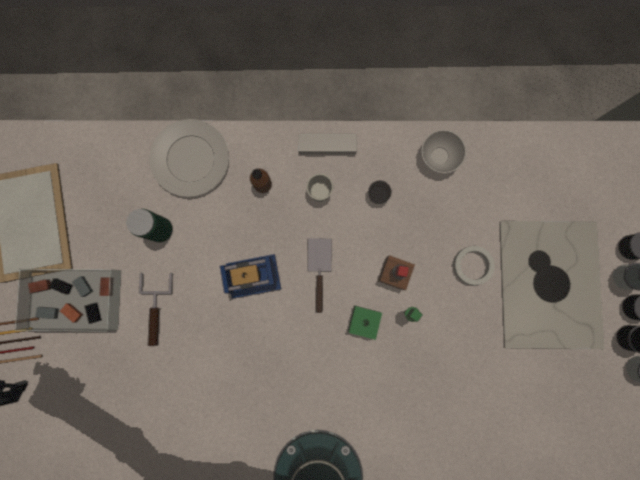

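Scene: red-handled drift (220,265) in the brown wooden block (225,295). The green drift (188,250) and green block (230,252) are look-alikes. The blue stand with the brass plate is at (350,225). Next I measure and take one confirming crop.

```bash
cat > h.py <<'E'
import numpy as np,cv2
from cell import robot
from scipy.spatial.transform import Rotation as R
def q2R(q): return R.from_quat([q[1],q[2],q[3],q[0]]).as_matrix()
def ray(name,px,st=None):
    c=robot.get_calibration(name);u=(px[0]-c['cx'])/c['fx'];v=(px[1]-c['cy'])/c['fy']
    if name=='wrist':
        r=np.hypot(u,v);s=np.sin(r)/r if r>1e-9 else 1
        d=np.array([u*s,-v*s,-np.cos(r)]);T=c['T_tool_cam'];Rt=q2R(st['tool_rot'])
        return st['ee_pos']+Rt@T[:3,3],Rt@T[:3,:3]@d
    d=np.array([u,-v,-1.]);d/=np.linalg.norm(d)
    return np.array(c['position']),q2R(c['attitude'])@d
def onz(name,px,z,st=None):
    o,d=ray(name,px,st);return o+d*(z-o[2])/d[2]
def tri(r1,r2):
    A=np.array([r1[1],-r2[1]]).T;s=np.linalg.lstsq(A,r2[0]-r1[0],rcond=None)[0]
    a=r1[0]+s[0]*r1[1];b=r2[0]+s[1]*r2[1];return (a+b)/2,np.linalg.norm(a-b)
def blobs(img,lo,hi,amin=40,roi=None):
    h=cv2.cvtColor(img,cv2.COLOR_RGB2HSV);m=cv2.inRange(h,np.array(lo),np.array(hi))
    if roi: k=np.zeros_like(m);k[roi[1]:roi[3],roi[0]:roi[2]]=1;m*=k
    cs=cv2.findContours(m,cv2.RETR_EXTERNAL,cv2.CHAIN_APPROX_NONE)[0]
    return sorted([c for c in cs if cv2.contourArea(c)>amin],key=cv2.contourArea,reverse=True)
def cen(c): M=cv2.moments(c);return np.array([M['m10'],M['m01']])/M['m00']
E
python3 - <<'E'
from h import *
S=cv2.imread("pics/scene0.png")[:,:,::-1].copy();T=cv2.imread("pics/top0.png")[:,:,::-1].copy()
def f(l,a,b,rs,rt):
    A=blobs(S,a,b,20,rs);B=blobs(T,a,b,20,rt)
    for n,X in(('s',A),('t',B)): print(l,n,[(cen(c).round(1),cv2.contourArea(c),cv2.minAreaRect(c)) for c in X[:3]])
    if A and B: print(tri(ray('scene',cen(A[0])),ray('top',cen(B[0]))))
f('red',(0,190,60),(6,255,255),(200,240,245,300),(380,250,420,295))
f('brass',(12,120,100),(26,255,255),(330,190,380,230),(215,250,285,300))
f('blue',(105,120,30),(125,255,255),(310,180,390,260),(215,245,290,305))
f('wood',(3,80,30),(14,189,200),(200,260,250,320),(370,250,420,295))
a=cv2.resize(S[180:320,170:390],None,fx=3.6,fy=3.6,interpolation=2)
b=cv2.resize(T[240:300,210:290],None,fx=4.95,fy=4.95);c=cv2.resize(T[240:300,360:440],None,fx=4.95,fy=4.95)
o=np.hstack([b,c]);a=cv2.resize(a,(o.shape[1],300))
cv2.imwrite("pics/c1.png",np.vstack([a,o])[:600,:800,::-1])
E
```

```text
red s [(array([219.5, 263.9]), 194.0, ((219.5, 264.0), (20.2210750579834, 11.179131507873535), 80.53767395019531))]
red t []
brass s [(array([351.1, 206.2]), 234.5, ((351.4476623535156, 206.14077758789062), (12.737846374511719, 26.196701049804688), 57.2647705078125))]
brass t [(array([244.1, 274.8]), 366.0, ((244.04800415039062, 274.76397705078125), (15.831363677978516, 25.938390731811523), 79.69515228271484))]
(array([0.5141625 , 0.18132006, 0.11479371]), np.float64(0.002843670913737526))
blue s [(array([349.1, 232.8]), 1843.0, ((349.560791015625, 226.38510131835938), (53.59016036987305, 70.91105651855469), 54.462318420410156))]
blue t [(array([224.4, 278.1]), 35.5, ((225.47686767578125, 278.8497009277344), (24.48120880126953, 4.485687255859375), 81.25383758544922))]
(array([0.49439744, 0.22825009, 0.00594136]), np.float64(0.060035376323535034))
wood s [(array([224.3, 295. ]), 1063.0, ((224.3113250732422, 293.660400390625), (40.11347198486328, 31.329051971435547), 79.3803482055664))]
wood t [(array([396.5, 272.4]), 692.5, ((396.5390319824219, 272.3886413574219), (27.51346778869629, 27.277503967285156), 19.29004669189453))]
(array([ 0.52749755, -0.20372217,  0.02937404]), np.float64(0.0033204567896214596))
```

View pics/c1.png

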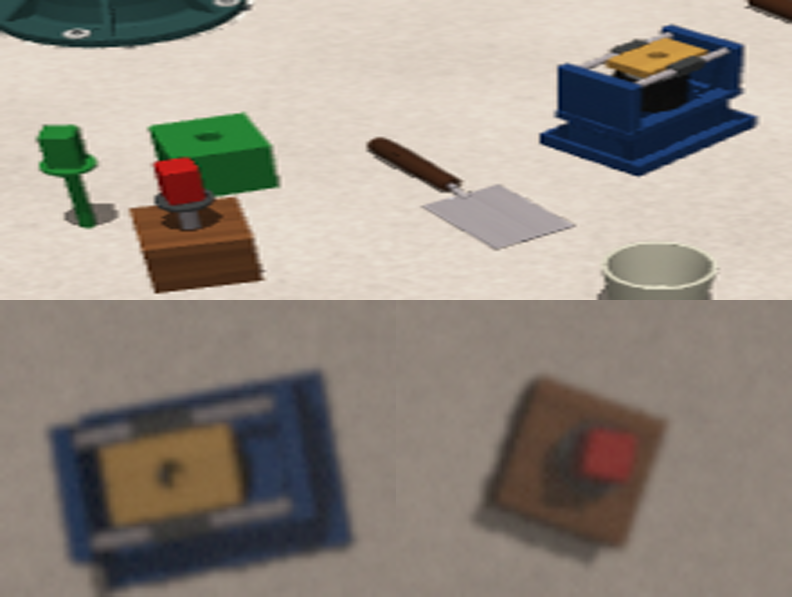

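Crop confirms: the red handle in the brown wooden block is the drift to take, and both green ones are decoys. The guide plate hole is off centre towards the left.

```bash
python3 - <<'E'
from h import *
S=cv2.imread("pics/scene0.png")[:,:,::-1].copy();T=cv2.imread("pics/top0.png")[:,:,::-1].copy()
B=blobs(T,(0,130,60),(8,255,255),20,(385,255,425,290))
B+=blobs(T,(172,130,60),(180,255,255),20,(385,255,425,290))
for b in B: print(cen(b),cv2.contourArea(b),cv2.minAreaRect(b),onz('top',cen(b),.142))
A=blobs(S,(0,190,60),(6,255,255),20,(200,240,245,300))[0]
if B: print(tri(ray('scene',cen(A)),ray('top',cen(B[0]))))
print(onz('scene',cen(A),.12))
# yaw of rect edges on ground
for n,a,b,roi,z in (('plate',(12,120,100),(26,255,255),(215,250,285,300),.117),('wood',(3,80,30),(14,189,200),(370,250,420,295),.062)):
    c=blobs(T,a,b,20,roi)[0];P=np.array([onz('top',p,z)[:2] for p in cv2.boxPoints(cv2.minAreaRect(c))]);print(n,P.round(3).tolist(),[np.degrees(np.arctan2(*(P[i+1]-P[i])[::-1])).round(1) for i in range(2)])
E
```

```text
[402.81875    270.87708333] 80.0 ((402.66217041015625, 271.0270690917969), (10.850333213806152, 9.699540138244629), 9.462322235107422) [ 0.52596293 -0.20147637  0.142     ]
(array([ 0.5274398 , -0.20360438,  0.12326517]), np.float64(0.002794285304062316))
[ 0.52458704 -0.20094558  0.12      ]
plate [[0.528, 0.217], [0.54, 0.155], [0.502, 0.147], [0.49, 0.209]] [np.float64(-79.3), np.float64(-168.5)]
wood [[0.504, -0.155], [0.57, -0.178], [0.547, -0.245], [0.481, -0.221]] [np.float64(-19.6), np.float64(-109.1)]
```

Request:
send_rows(
  deltas="0 0 0 0 0 -0.125 85; 0 0 0 0 0 -0.125 85; -36 -50 0 0 0 0 85; -36 -50 0 0 0 0 85; -36 -50 0 0 0 0 85; -36 -50 0 0 0 0 85; -36 -50 0 0 0 0 85; -36 -50 0 0 0 0 85; -36 -50 0 0 0 0 85; -40 -35 0 0 0 0 85",
)

```text
t: 1.35
ee_pos: [0.5177, 0.2312, 0.231]
tool_rot: [-0.001, 0.084, 0.996, -0.001]
wrist_force: [0.8, 0.7, 0.3]
finger_gap: 0.996
```

Request:
send_rows(
  deltas="0 0 0 0 0 0 85; 0 0 0 0 0 0 85",
)

```text
t: 1.6
ee_pos: [0.5173, 0.2345, 0.231]
tool_rot: [-0.001, 0.084, 0.996, 0.0]
wrist_force: [0.1, 1.3, 0.4]
finger_gap: 0.996
```

```bash
python3 - <<'E'
from h import *
st=robot.get_state();im=robot.get_image("wrist");print(st['t'],st['ee_pos'],st['tool_rot'],st['wrist_force'],st['qpos'])
np.save("w1.npy",st,allow_pickle=True);cv2.imwrite("pics/w1.png",im[:,:,::-1])
E
```

```text
1.6 [0.51732781 0.23446317 0.23097902] [-5.07830504e-04  8.39425646e-02  9.96470464e-01  4.51901059e-05] [0.11439248 1.30655051 0.41353462] [-0.52156199  0.39499637  0.02199242  1.96807947 -0.01294495  0.7794413
  0.91066592]
```

View pics/w1.png

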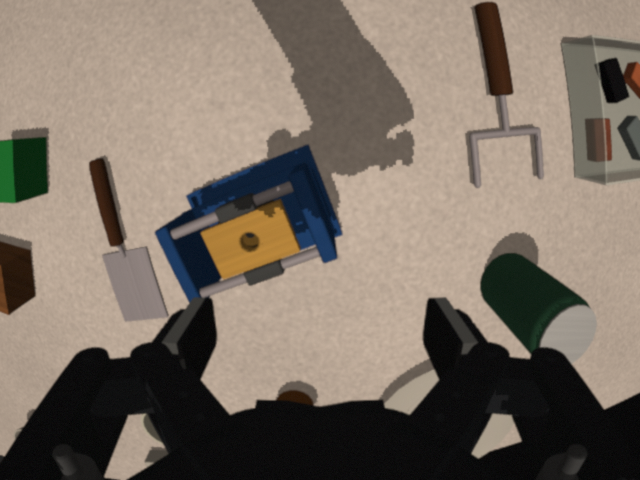

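Wrist view: plate with hole at (250,241), rails, and blue end walls at about (178,265) and (320,200). I enlarge it to find the wall edges.

```bash
python3 - <<'E'
from h import *
T=cv2.imread("pics/w1.png")[130:310,140:360]
cv2.imwrite("pics/c2.png",cv2.resize(T,None,fx=3.3,fy=3.3,interpolation=2))
E
```

```text
(no output)
```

View pics/c2.png

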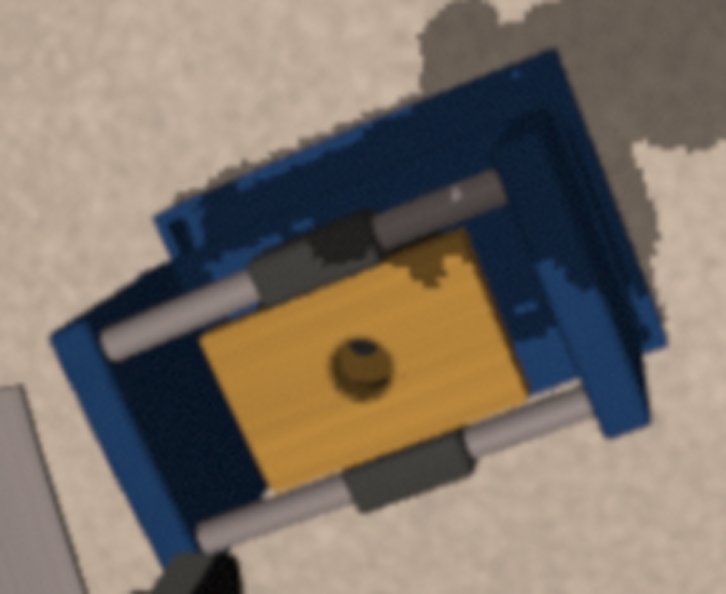

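Request:
send_rows(
  deltas="0 -50 0 0 0 0 85; 0 -60 0 0 0 0 85; 0 -60 0 0 0 0 85; 0 -60 0 0 0 0 85; 0 -60 0 0 0 0 85; 0 -60 0 0 0 0 85; 0 -40 0 0 0 0 85; 0 0 0 0 0 0 85",
)

```text
t: 2.65
ee_pos: [0.4521, -0.152, 0.2314]
tool_rot: [-0.0, 0.086, 0.996, -0.0]
wrist_force: [-0.4, -0.9, 0.2]
finger_gap: 0.995
```

```bash
python3 - <<'E'
from h import *
w1=np.load("w1.npy",allow_pickle=True).item()
C=lambda x,y:(140+x/3.3,130+y/3.3)
hole=onz('wrist',C(362,368),.117,w1);print('hole',hole)
c=cv2.imread('pics/w1.png')[:,:,::-1].copy()
pl=blobs(c,(12,120,100),(26,255,255),200,(190,180,320,290))[0]
P=np.array([onz('wrist',p[0],.117,w1)[:2] for p in pl],dtype=np.float32);r=cv2.minAreaRect(P*1000);print('plate',r, onz('wrist',cen(pl),.117,w1))
bx=cv2.boxPoints(r);e=max((bx[1]-bx[0],bx[2]-bx[1]),key=np.linalg.norm);yh=e/np.linalg.norm(e);yh*=np.sign(yh[1]);print('yhat',yh,np.degrees(np.arctan2(yh[1],yh[0])))
for z in(.108,.113):
  for a,b in(((108,345),(505,188)),((205,538),(595,398))):
    A=onz('wrist',C(*a),z,w1)[:2];B=onz('wrist',C(*b),z,w1)[:2];print(z,(A-hole[:2])@yh,(B-hole[:2])@yh)
for l in(((88,328),(200,550)),((510,130),(605,435)),((55,335),(165,565)),((560,120),(650,420))):
    print('wall',[((onz('wrist',C(*p),.119,w1)-hole)[:2]@yh).round(4) for p in l])
o1=ray('wrist',C(362,368),w1)
st=robot.get_state();im=robot.get_image("wrist");print(st['t'],st['ee_pos'],st['tool_rot'])
np.save("w2.npy",st,allow_pickle=True);cv2.imwrite("pics/w2.png",im[:,:,::-1])
E
```

```text
hole [0.51469954 0.18446939 0.117     ]
plate ((514.6187744140625, 184.02935791015625), (40.83622741699219, 64.70079040527344), 11.260469436645508) [0.51459902 0.1846208  0.117     ]
yhat [-0.19526915  0.9807497 ] 101.260445
0.108 -0.05861995894239667 0.0433524950378553
0.108 -0.05790528930314252 0.04458171734079266
0.113 -0.056112358597125 0.04393816800710688
0.113 -0.05541115870475721 0.0451442225240097
wall [np.float64(-0.056), np.float64(-0.0551)]
wall [np.float64(0.0501), np.float64(0.0448)]
wall [np.float64(-0.0647), np.float64(-0.0656)]
wall [np.float64(0.0605), np.float64(0.0553)]
2.65 [ 0.45205633 -0.15195713  0.23137516] [-1.45131163e-05  8.55838673e-02  9.96330901e-01 -3.70263246e-04]
```

View pics/w2.png

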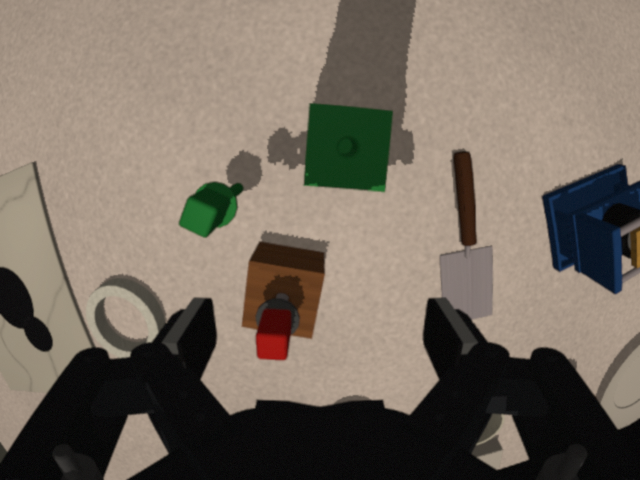

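View: red handle top at about (273,347), collar (280,315), block (283,290).

```bash
python3 - <<'E'
from h import *
w=np.load("w2.npy",allow_pickle=True).item();c=cv2.imread('pics/w2.png')[:,:,::-1].copy()
hs=cv2.cvtColor(c,cv2.COLOR_RGB2HSV);reg=hs[300:365,245:305];m=(reg[...,0]<8)&(reg[...,1]>180);print(np.percentile(reg[...,2][m],[5,25,50,75,95]))
for v in(150,180):
    B=blobs(c,(0,180,v),(8,255,255),60,(245,300,305,365))
    for b in B[:2]:
        P=np.array([onz('wrist',p[0],.142,w)[:2] for p in b],np.float32)*1000;r=cv2.minAreaRect(P);print(v,cen(b),r,onz('wrist',cen(b),.142,w))
        T=cv2.imread("pics/top0.png")
        print(tri(ray('wrist',cen(b),w),ray('top',(402.8,270.9))))
W=blobs(c,(3,80,20),(16,230,255),200,(235,235,335,345))[0]
P=np.array([onz('wrist',p[0],.062,w)[:2] for p in W],np.float32)*1000;print('wood',cv2.minAreaRect(P),cen(W))
E
```

```text
[ 62.  66.  92. 153. 155.]
150 [270.92722755 347.66134185] ((525.6549682617188, -200.10792541503906), (18.02967643737793, 18.933706283569336), 77.58292388916016) [ 0.52532687 -0.19998952  0.142     ]
(array([ 0.52604837, -0.20098113,  0.14079795]), np.float64(0.001324936606727609))
wood ((522.85107421875, -198.9814453125), (69.88957977294922, 103.56907653808594), 70.24559783935547) [284.49700017 282.85248869]
```

Request:
send_rows(
  deltas="0 0 0 0 0 0.045 85; -42 -16 0 0 0 0 85; -41 -16 0 0 0 0 85; 0 0 0 0 0 0 85; 0 0 0 0 0 0 85",
)

```text
t: 3.32
ee_pos: [0.5269, -0.1961, 0.2307]
tool_rot: [-0.001, 0.104, 0.995, 0.001]
wrist_force: [0.4, -0.2, -0.1]
finger_gap: 0.997
```

```bash
python3 - <<'E'
from h import *
w=robot.get_state();c=robot.get_image('wrist');print(w['ee_pos'],w['wrist_force'])
cv2.imwrite('pics/w3.png',c[:,:,::-1])
for v in(110,):
    B=blobs(c,(0,180,v),(8,255,255),60)
    for b in B[:3]:
        P=np.array([onz('wrist',p[0],.142,w)[:2] for p in b],np.float32)*1000;print(v,cen(b),cv2.minAreaRect(P),onz('wrist',cen(b),.142,w))
E
```

```text
[ 0.52690829 -0.19613959  0.23072712] [ 0.42284654 -0.23353987 -0.06862332]
110 [309.80550934 244.19911259] ((524.8632202148438, -200.2000274658203), (22.3043212890625, 21.072193145751953), 78.03909301757812) [ 0.52571189 -0.20113919  0.142     ]
```

Request:
send_rows(
  deltas="0 -5 15 0 0 0 85; 0 0 40 0 0 0 85; 0 0 40 0 0 0 85; 0 0 30 0 0 0 85; 0 0 0 0 0 0 85; 0 0 0 0 0 0 0; 0 0 0 0 0 0 0; 0 0 0 0 0 0 0; 0 0 0 0 0 0 0; 0 0 0 0 0 0 0",
)

```text
t: 4.62
ee_pos: [0.5269, -0.2041, 0.1074]
tool_rot: [0.001, 0.106, 0.994, -0.0]
wrist_force: [0.1, 1.6, 6.8]
finger_gap: 0.271
```

Request:
send_rows(
  deltas="0 0 0 0 0 0 0; 0 0 0 0 0 0 0",
)

```text
t: 4.88
ee_pos: [0.5268, -0.2041, 0.1074]
tool_rot: [0.001, 0.106, 0.994, -0.0]
wrist_force: [0.4, 1.1, 6.2]
finger_gap: 0.273
```

Request:
send_rows(
  deltas="0 0 -20 0 0 0 0; 0 0 -40 0 0 0 0; 0 0 -40 0 0 0 0; 0 0 -38 0 0 0 0; 0 50 0 0 0 0 0; 0 50 0 0 0 0 0; 0 0 0 0 0 0 0; 0 0 0 0 0 0 0; 0 0 0 0 0 0 0",
)

```text
t: 6.0
ee_pos: [0.5464, -0.1079, 0.2441]
tool_rot: [-0.0, 0.107, 0.994, -0.0]
wrist_force: [1.1, -0.6, -0.8]
finger_gap: 0.277
```

```bash
python3 - <<'E'
from h import *
w=robot.get_state();c=robot.get_image('wrist');s=robot.get_image('scene');print(w['ee_pos'],w['wrist_force'],w['torque'])
np.save('w4.npy',w,allow_pickle=True);cv2.imwrite('pics/w4.png',c[:,:,::-1]);cv2.imwrite('pics/s4.png',s[:,:,::-1])
a=c[:,60:580]
cv2.imwrite('pics/c4.png',np.hstack([cv2.resize(c,(400,300)),cv2.resize(s[170:320,180:380],(400,300))])[:,:,::-1])
E
```

```text
[ 0.54637713 -0.10792935  0.24407137] [ 1.13304657 -0.58336894 -0.75676969] [-0.02543137  0.0043951   0.00595053]
```

View pics/c4.png

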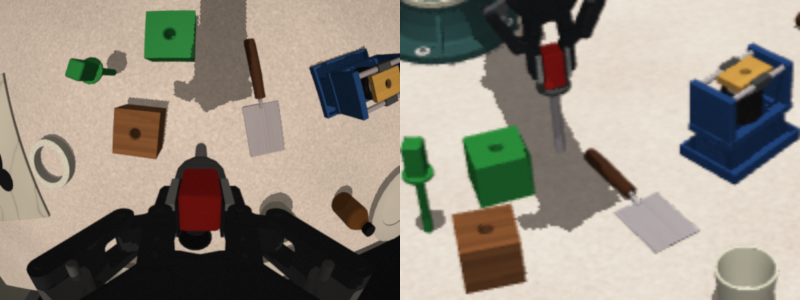

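The drift is held upright, the holder is empty with its hole at about (221,214) full-res, and the tip is near (320,235) in the wrist view. I enlarge both spots to measure them.

```bash
python3 - <<'E'
from h import *
w=np.load('w4.npy',allow_pickle=True).item();c=cv2.imread('pics/w4.png');s=cv2.imread('pics/s4.png')
a=cv2.resize(c[215:275,280:360],(400,300),interpolation=2);b=cv2.resize(c[165:255,170:290],(400,300),interpolation=2)
d=cv2.resize(s[200:260,230:310],(400,300),interpolation=2)
cv2.imwrite('pics/c5.png',np.vstack([np.hstack([a,b]),np.hstack([d,d*0])]))
# wood top face
m=c[165:255,170:290];g=cv2.cvtColor(m,cv2.COLOR_BGR2HSV)
B=blobs(c[:,:,::-1].copy(),(3,80,80),(16,230,255),200,(170,160,275,260))
for x in B[:2]:
    P=np.array([onz('wrist',p[0],.062,w)[:2] for p in x],np.float32)*1000;print(cen(x),cv2.minAreaRect(P))
for p in((320,235),): print(onz('wrist',p,w['ee_pos'][2]-.1014,w))
print('hole',onz('wrist',(221,214),.062,w))
E
```

```text
[217.0012667  212.41367408] ((525.8600463867188, -199.252685546875), (71.13543701171875, 70.50764465332031), 69.84288787841797)
[ 0.54406072 -0.10607209  0.14267137]
hole [ 0.52740044 -0.19486177  0.062     ]
```

View pics/c5.png

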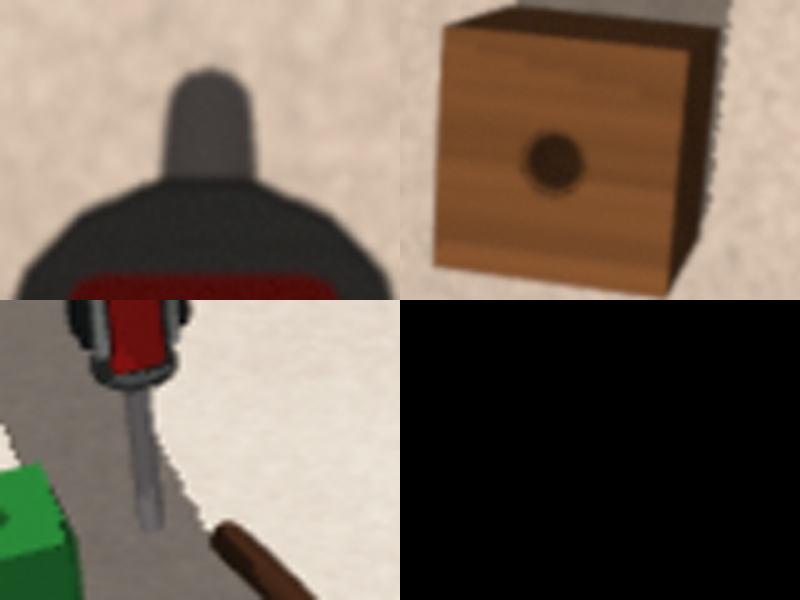

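```bash
python3 - <<'E'
from h import *
w=np.load('w4.npy',allow_pickle=True).item()
print('hole',onz('wrist',(216.2,213.9),.062,w))
a=ray('wrist',(322,236.5),w);b=ray('scene',(260,243.5))
print('tip',onz('wrist',(322,236.5),.1427,w),tri(a,b),onz('scene',(260,243.5),.1427))
E
```

```text
hole [ 0.52627094 -0.19932862  0.062     ]
tip [ 0.54538236 -0.10496444  0.1427    ] (array([ 0.5444022 , -0.10517629,  0.14556211]), np.float64(0.0008063134997368746)) [ 0.54095825 -0.10382257  0.1427    ]
```

Request:
send_rows(
  deltas="18 55 0 0 0 0 0; 18 55 0 0 0 0 0; 18 55 0 0 0 0 0; 18 55 0 0 0 0 0; 19 56 0 0 0 0 0; 0 0 0 0 0 0 0; 0 0 10 0 0 0 0; 0 0 0 0 0 0 0; 0 0 0 0 0 0 0",
)

```text
t: 7.22
ee_pos: [0.5166, 0.1809, 0.234]
tool_rot: [-0.0, 0.108, 0.994, -0.0]
wrist_force: [0.7, 0.1, -1.2]
finger_gap: 0.267
```

```bash
python3 - <<'E'
from h import *
w=robot.get_state();c=robot.get_image('wrist');s=robot.get_image('scene');print(w['ee_pos'],w['tool_rot'],w['wrist_force'],w['torque'])
np.save('w6.npy',w,allow_pickle=True);cv2.imwrite('pics/w6.png',c[:,:,::-1]);cv2.imwrite('pics/s6.png',s[:,:,::-1])
cv2.imwrite('pics/c6.png',np.hstack([cv2.resize(c[170:290,240:400],(400,300),interpolation=2),cv2.resize(s[170:260,300:420],(400,300),interpolation=2)])[:,:,::-1])
E
```

```text
[0.51664739 0.18092424 0.23403567] [-1.85309898e-04  1.07754691e-01  9.94177409e-01 -4.15441878e-04] [ 0.65337656  0.08906321 -1.19235863] [ 0.05342989 -0.02373748 -0.01405392]
```

View pics/c6.png

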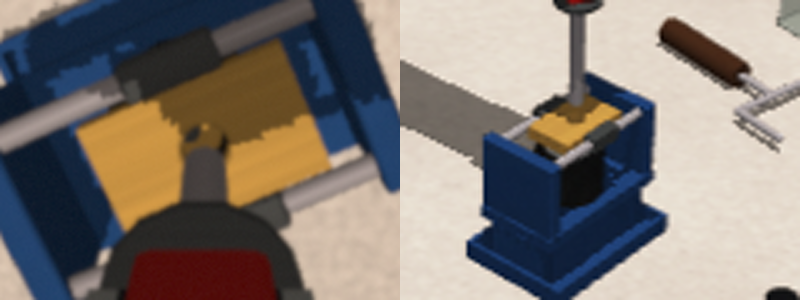

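```bash
python3 - <<'E'
from h import *
w=np.load('w6.npy',allow_pickle=True).item();c=cv2.imread('pics/w6.png')[:,:,::-1].copy()
t=onz('wrist',(322,236.5),w['ee_pos'][2]-.1014,w);h=onz('wrist',(322,228.4),.117,w)
print('tip',t,'hole',h,'in tool mm',(q2R(w['tool_rot']).T@(h-t)*1000).round(1))
E
```

```text
tip [0.51569866 0.1838946  0.13263567] hole [0.51416004 0.18435073 0.117     ] in tool mm [ 1.6  0.1 15.6]
```

Request:
send_rows(
  deltas="1.5 0 0 0 0 0 0; 0 0 8 0 0 0 0; 0 0 6 0 0 0 0; 0 0 2 0 0 0 0; 0 0 2 0 0 0 0; 0 0 0 0 0 0 0; 0 0 0 0 0 0 0",
)

```text
t: 8.2
ee_pos: [0.5147, 0.183, 0.2166]
tool_rot: [-0.0, 0.106, 0.994, -0.0]
wrist_force: [-1.8, -1.6, 2.6]
finger_gap: 0.273
```

Request:
send_rows(
  deltas="-0.7 -1.5 0 0 0 0 0; 0 0 0 0 0 0 0; 0 0 0 0 0 0 0",
)

```text
t: 8.57
ee_pos: [0.5157, 0.1813, 0.216]
tool_rot: [0.0, 0.106, 0.994, -0.0]
wrist_force: [0.8, 1.1, -1.6]
finger_gap: 0.272
```

Request:
send_rows(
  deltas="0 0 4 0 0 0 0; 0 0 3 0 0 0 0; 0 0 0 0 0 0 0; 0 0 0 0 0 0 0",
)

```text
t: 9.07
ee_pos: [0.5154, 0.1815, 0.2092]
tool_rot: [0.0, 0.106, 0.994, -0.0]
wrist_force: [0.2, 0.3, -2.1]
finger_gap: 0.272
```

Request:
send_rows(
  deltas="0 0 5 0 0 0 0; -0.7 -1.6 0 0 0 0 0; -0.7 -1.6 0 0 0 0 0; -0.7 -1.6 0 0 0 0 0; 0 0 0 0 0 0 0; 0 0 0 0 0 0 0; 0 0 0 0 0 0 0",
)

```text
t: 9.95
ee_pos: [0.516, 0.1792, 0.2043]
tool_rot: [-0.0, 0.106, 0.994, 0.002]
wrist_force: [-1.2, 6.3, -3.9]
finger_gap: 0.273
```

Request:
send_rows(
  deltas="-0.5 -1.5 0 0 0 0 0; -0.5 -1.5 0 0 0 0 0; 0 0 0 0 0 0 0; 0 0 0 0 0 0 0",
)

```text
t: 10.45
ee_pos: [0.5164, 0.1768, 0.2043]
tool_rot: [-0.0, 0.105, 0.994, 0.002]
wrist_force: [-1.6, 6.5, -5.4]
finger_gap: 0.273
```

```bash
python3 - <<'E'
from h import *
w=robot.get_state();c=robot.get_image('wrist');print(w['ee_pos'],w['tool_rot'])
np.save('w7.npy',w,allow_pickle=True);cv2.imwrite('pics/w7.png',c[:,:,::-1])
cv2.imwrite('pics/c7.png',cv2.resize(c[150:300,220:420],(800,600),interpolation=2)[:,:,::-1])
E
```

```text
[0.51638691 0.1768246  0.20431444] [-3.47598375e-05  1.05452599e-01  9.94421588e-01  2.33547992e-03]
```

View pics/c7.png

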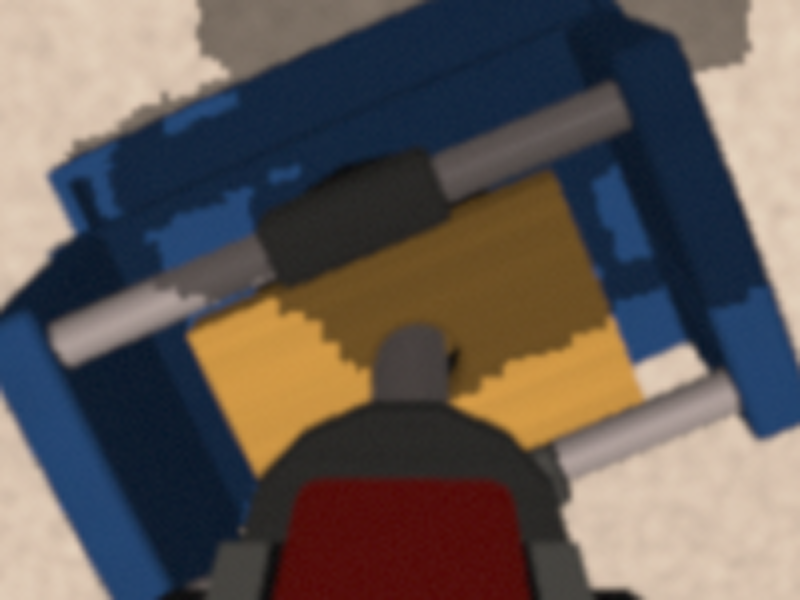

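```bash
python3 - <<'E'
from h import *
w=np.load('w7.npy',allow_pickle=True).item()
yh=np.array([-.1953,.9807]);C=lambda p:(220+p[0]/4,150+p[1]/4)
f=lambda p,z:(onz('wrist',C(p),z,w)[:2]@yh*1000).round(1)
print('plate',f((190,335),.117),f((555,175),.117),'right low',f((642,400),.117))
print('rail',[(f((60,345),z),f((628,105),z),f((735,388),z)) for z in(.11,.113)])
print('wall top inner L',f((38,320),.119),f((175,590),.119),'R',f((612,45),.119),f((765,435),.119))
print('w1 center',np.array([.5157,.1794])@yh*1000)
E
```

```text
plate 46.1 109.8 right low 109.2
rail [(np.float64(23.3), np.float64(125.3), np.float64(125.0)), (np.float64(24.3), np.float64(125.0), np.float64(124.7))]
wall top inner L 24.8 24.5 R 125.6 126.1
w1 center 75.22137
```

Request:
send_rows(
  deltas="-0.5 -1.2 0 0 0 0 0; -0.5 -1.2 0 0 0 0 0; 0 0 0 0 0 0 0; 0 0 0 0 0 0 0",
)

```text
t: 11.0
ee_pos: [0.5169, 0.1743, 0.2043]
tool_rot: [0.0, 0.105, 0.994, 0.002]
wrist_force: [-0.1, 6.6, -4.9]
finger_gap: 0.272
```

Request:
send_rows(
  deltas="0.5 1.8 0 0 0 0 0; 0 0 4 0 0 0 0; 0 0 4 0 0 0 0; 0 0 4 0 0 0 0; 0 0 0 0 0 0 0; 0 0 0 0 0 0 0",
)

```text
t: 11.75
ee_pos: [0.5174, 0.1748, 0.193]
tool_rot: [0.0, 0.106, 0.994, 0.002]
wrist_force: [-1.3, 4.9, 0.9]
finger_gap: 0.269
```

Request:
send_rows(
  deltas="0 1 1 0 0 0 0; 0 0 1 0 0 0 0; 0 0 1 0 0 0 0; 0 0 1 0 0 0 0; 0 0 0 0 0 0 0",
)

```text
t: 12.38
ee_pos: [0.5175, 0.175, 0.1888]
tool_rot: [0.0, 0.106, 0.994, 0.001]
wrist_force: [-2.1, 5.2, 1.3]
finger_gap: 0.267
```

Request:
send_rows(
  deltas="0 0 1 0 0 0 0; 0 0 1 0 0 0 0; 0 0 1 0 0 0 0; 0 0 0 0 0 0 0",
)

```text
t: 12.88
ee_pos: [0.5176, 0.1751, 0.1865]
tool_rot: [0.0, 0.106, 0.994, 0.001]
wrist_force: [-2.4, 4.6, 6.9]
finger_gap: 0.271
```

Request:
send_rows(
  deltas="0 0 1 0 0 0 0; 0 0 1 0 0 0 0; 0 0 0 0 0 0 0",
)

```text
t: 13.25
ee_pos: [0.5177, 0.1752, 0.1849]
tool_rot: [0.001, 0.106, 0.994, 0.001]
wrist_force: [-2.9, 5.6, 7.9]
finger_gap: 0.272
```

Request:
send_rows(
  deltas="0 0 1 0 0 0 0; 0 0 1 0 0 0 0; 0 0 1 0 0 0 0; 0 0 1 0 0 0 0",
)

```text
t: 13.75
ee_pos: [0.5178, 0.1752, 0.1811]
tool_rot: [0.001, 0.106, 0.994, 0.001]
wrist_force: [-3.2, 5.2, 10.4]
finger_gap: 0.271
```

Request:
send_rows(
  deltas="0 0 1 0 0 0 0; 0 0 1 0 0 0 0; 0 0 1 0 0 0 0; 0 0 1 0 0 0 0",
)

```text
t: 14.25
ee_pos: [0.5178, 0.1753, 0.1771]
tool_rot: [0.001, 0.106, 0.994, 0.001]
wrist_force: [-4.4, 4.9, 9.2]
finger_gap: 0.269
```

Request:
send_rows(
  deltas="0.7 0.5 1.2 0 0 0 0; 0.5 0.5 1.2 0 0 0 0; 0 0 1.2 0 0 0 0; 0 0 1.2 0 0 0 0; 0 0 1.2 0 0 0 0",
)

```text
t: 14.88
ee_pos: [0.5175, 0.1755, 0.171]
tool_rot: [0.001, 0.106, 0.994, 0.001]
wrist_force: [-1.8, 3.4, 8.7]
finger_gap: 0.276
```

Request:
send_rows(
  deltas="0 0 1.2 0 0 0 0; 0 0 1.2 0 0 0 0; 0 0 1.2 0 0 0 0; 0 0 1.2 0 0 0 0; 0 0 1.2 0 0 0 0",
)

```text
t: 15.5
ee_pos: [0.5175, 0.1756, 0.165]
tool_rot: [0.001, 0.106, 0.994, 0.001]
wrist_force: [-1.5, 3.6, 9.0]
finger_gap: 0.275
```

Request:
send_rows(
  deltas="0 0 1.2 0 0 0 0; 0 0 1.2 0 0 0 0; 0 0 1.2 0 0 0 0; 0 0 1.2 0 0 0 0; 0 0 0 0 0 0 0",
)

```text
t: 16.12
ee_pos: [0.5172, 0.1756, 0.1592]
tool_rot: [0.001, 0.106, 0.994, 0.001]
wrist_force: [-1.8, 3.7, 1.3]
finger_gap: 0.272
```

Request:
send_rows(
  deltas="0 0 1.5 0 0 0 0; 0 0 1.5 0 0 0 0; 0 0 2 0 0 0 0; 0 0 2 0 0 0 0; 0 0 0 0 0 0 0",
)

```text
t: 16.75
ee_pos: [0.5172, 0.1757, 0.1516]
tool_rot: [0.001, 0.106, 0.994, 0.001]
wrist_force: [0.3, 5.5, 1.0]
finger_gap: 0.271
```

```bash
python3 - <<'E'
from h import *
w=robot.get_state();s=robot.get_image('scene');print(w['ee_pos'],w['wrist_force'])
cv2.imwrite('pics/s8.png',s[:,:,::-1])
cv2.imwrite('pics/c8.png',cv2.resize(s[170:265,300:400],None,fx=6,fy=6,interpolation=2)[:,:,::-1])
E
```

```text
[0.51715097 0.17568839 0.15160514] [0.31937162 5.51935631 1.02083346]
```

View pics/c8.png

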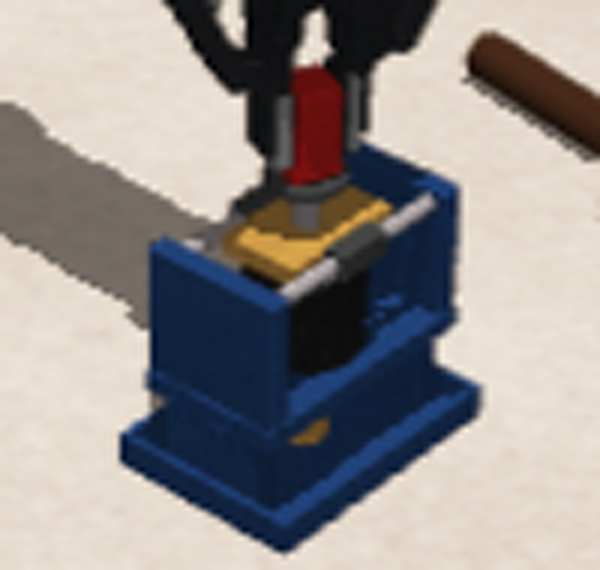

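Brass shows in the tray gap at crop (310,432), so the sleeve seems to have dropped. I retract and head back to the holder.

Request:
send_rows(
  deltas="0.3 1.5 -8 0 0 0 0; 0 0 -15 0 0 0 0; 0 0 -25 0 0 0 0; 0 0 -30 0 0 0 0; 0 0 -18 0 0 0 0; 0 0 0 0 0 0 0; 0 0 0 0 0 0 0",
)

```text
t: 17.68
ee_pos: [0.5154, 0.1747, 0.2469]
tool_rot: [-0.001, 0.107, 0.994, -0.001]
wrist_force: [0.7, -0.1, -1.7]
finger_gap: 0.271
```

```bash
python3 - <<'E'
from h import *
w=robot.get_state();print(w['t'],w['ee_pos'],w['tool_rot'],w['wrist_force'])
o,d=ray('scene',(351.7,242))
A=np.array([.5157,.1794]);s=(A-o[:2])@d[:2]/(d[:2]@d[:2]);print(o+s*d)
d3=q2R(w['tool_rot']).T@(np.array([.5272,-.2035,w['ee_pos'][2]])-w['ee_pos']);print(d3*1000)
E
```

```text
17.675 [0.51542368 0.17472273 0.24688965] [-8.77915841e-04  1.06678503e-01  9.94292599e-01 -1.07373125e-03] [ 0.67073015 -0.1287455  -1.74536709]
[0.51771647 0.18186597 0.00150518]
[ -91.74488464 -367.11508084    0.71348172]
```

Request:
send_rows(
  deltas="-13 -52 0 0 0 0 0; -13 -52 0 0 0 0 0; -13 -53 0 0 0 0 0; -13 -53 0 0 0 0 0; -13 -53 0 0 0 0 0; -13 -52 0 0 0 0 0; -14 -52 0 0 0 0 0; 0 0 40 0 0 0 0; 0 0 20 0 0 0 0; 0 0 0 0 0 0 0",
)

```text
t: 18.92
ee_pos: [0.5261, -0.2015, 0.1848]
tool_rot: [-0.004, 0.106, 0.994, 0.0]
wrist_force: [-0.3, 0.4, -1.0]
finger_gap: 0.269
```

Request:
send_rows(
  deltas="0 0 0 0 0 0 0; 0 0 0 0 0 0 0; 0 0 0 0 0 0 0",
)

```text
t: 19.3
ee_pos: [0.5293, -0.2019, 0.1884]
tool_rot: [0.001, 0.106, 0.994, -0.0]
wrist_force: [-0.9, -0.1, -2.0]
finger_gap: 0.272
```

```bash
python3 - <<'E'
from h import *
w=robot.get_state();c=robot.get_image('wrist');print(w['t'],w['ee_pos'],w['tool_rot'],w['wrist_force'])
np.save('w9.npy',w,allow_pickle=True);cv2.imwrite('pics/w9.png',c[:,:,::-1])
cv2.imwrite('pics/c9.png',cv2.resize(c[150:300,220:420],(800,600),interpolation=2)[:,:,::-1])
E
```

```text
19.3 [ 0.52933842 -0.20189489  0.18840547] [ 8.43667720e-04  1.06005927e-01  9.94365128e-01 -1.52071855e-04] [-0.9012559  -0.08949811 -1.98352326]
```

View pics/c9.png

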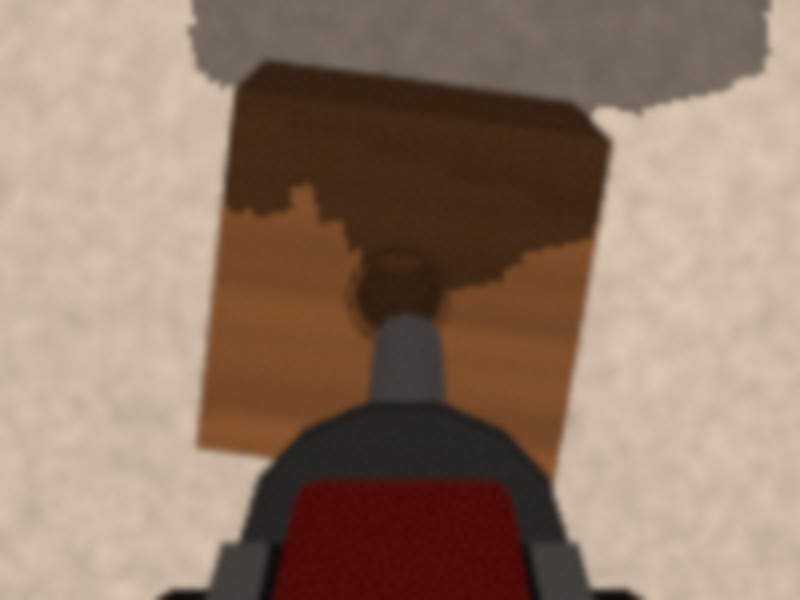

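```bash
python3 - <<'E'
from h import *
w=np.load('w9.npy',allow_pickle=True).item()
t=onz('wrist',(321.8,236.5),w['ee_pos'][2]-.1014,w);h=onz('wrist',(319.8,223.2),.062,w)
print(t,h,(q2R(w['tool_rot']).T@(h-t)*1000).round(1));print(robot.get_state()['ee_pos'])
E
```

```text
[ 0.52856531 -0.19903073  0.08700547] [ 0.5252677 -0.1996482  0.062    ] [ 3.1 -1.3 25. ]
[ 0.52917053 -0.2018565   0.18824305]
```

Request:
send_rows(
  deltas="2.7 -1.7 0 0 0 0 0; 0 0 0 0 0 0 0; 0 0 12 0 0 0 0; 0 0 10 0 0 0 0; 0 0 4 0 0 0 0; 0 0 2 0 0 0 0; 0 0 0 0 0 0 0; 0 0 0 0 0 0 0",
)

```text
t: 20.35
ee_pos: [0.526, -0.2031, 0.1597]
tool_rot: [0.0, 0.106, 0.994, -0.0]
wrist_force: [-0.6, 0.1, -1.8]
finger_gap: 0.27
```

Tip is about 58 mm high with no contact force, so it is in the hole. Continuing down.

Request:
send_rows(
  deltas="0 0 6 0 0 0 0; 0 0 8 0 0 0 0; 0 0 8 0 0 0 0; 0 0 8 0 0 0 0; 0 0 6 0 0 0 0; 0 0 5 0 0 0 0; 0 0 5 0 0 0 0; 0 0 0 0 0 0 0; 0 0 0 0 0 0 0",
)

```text
t: 21.48
ee_pos: [0.5259, -0.203, 0.1136]
tool_rot: [0.0, 0.106, 0.994, -0.0]
wrist_force: [0.5, 1.0, -1.0]
finger_gap: 0.274
```

Request:
send_rows(
  deltas="0 0 2 0 0 0 0; 0 0 2 0 0 0 0; 0 0 1 0 0 0 0; 0 0 1 0 0 0 0; 0 0 0.7 0 0 0 0; 0 0 0 0 0 0 0; 0 0 0 0 0 0 0",
)

```text
t: 22.35
ee_pos: [0.5259, -0.203, 0.1074]
tool_rot: [0.0, 0.106, 0.994, 0.0]
wrist_force: [-1.0, 0.4, 5.7]
finger_gap: 0.269
```

Request:
send_rows(
  deltas="0 0 -0.5 0 0 0 40; 0 0 0 0 0 0 85; 0 0 0 0 0 0 85; 0 0 0 0 0 0 85; 0 0 0 0 0 0 85; 0 0 -15 0 0 0 85; 0 0 -40 0 0 0 85; 0 0 -40 0 0 0 85; 0 0 -30 0 0 0 85; 50 0 0 0 0 0 85",
)

```text
t: 23.6
ee_pos: [0.4825, -0.1937, 0.2366]
tool_rot: [0.006, 0.106, 0.994, -0.001]
wrist_force: [-0.9, -0.8, -0.3]
finger_gap: 0.996
```

Request:
send_rows(
  deltas="50 0 0 0 0 0 85; 0 50 0 0 0 0 85; 0 60 0 0 0 0 85; 0 0 0 0 0 0 85; 0 0 0 0 0 0 85",
)

```text
t: 24.22
ee_pos: [0.4513, -0.0745, 0.233]
tool_rot: [0.0, 0.106, 0.994, -0.0]
wrist_force: [0.2, 0.3, -0.4]
finger_gap: 0.996
```

```bash
python3 - <<'E'
from h import *
w=robot.get_state();s=robot.get_image('scene');t=robot.get_image('top');print(w['t'],w['ee_pos'],w['wrist_force'])
S0=cv2.imread('pics/scene0.png')[:,:,::-1].copy()
for I in(S0,s):
    for b in blobs(I,(0,190,60),(6,255,255),60,(200,240,245,300))[:1]: print('red',cen(b),cv2.minAreaRect(b))
    for b in blobs(I,(12,120,60),(26,255,255),6,(320,190,385,260))[:3]: print('brass',cen(b),cv2.contourArea(b))
cv2.imwrite('pics/c10.png',np.hstack([cv2.resize(s[150:350,170:430],(520,400),interpolation=2),cv2.resize(s[220:255,330:370],(270,236),interpolation=2)[:, :].copy() if 0 else cv2.resize(s[195:255,330:372],(280,400),interpolation=2)])[:,:,::-1])
E
```

```text
24.225 [ 0.45128177 -0.07447168  0.23299987] [ 0.21857131  0.31529499 -0.42416846]
red [219.4742268  263.85051546] ((219.5, 264.0), (20.2210750579834, 11.179131507873535), 80.53767395019531)
brass [351.06932773 206.30532213] 238.0
red [219.1293916  263.80548415] ((219.16473388671875, 263.82080078125), (20.37566375732422, 11.32826042175293), 81.25383758544922)
brass [349.82948987 207.14744934] 238.5
brass [351.97435897 241.74358974] 6.5
```

```bash
python3 -c "
from cell import robot
print(robot.finish_job())"
```

```text
the job is handed in; nothing more can be done
None
```

I pressed the sleeve out into the tray, stood the drift back in its wooden holder, and handed the job in at about 24 s.

- **Guide:** I took the red drift from the wooden block and felt its tip into the guide hole; the first touch met the plate at about 4 N and a small shift found the hole. I then slid the guide about 7 mm along the rails. Midway it was still about 2.7 mm off; after a further 2.5 mm slide, judged from the arm's movement, I did not measure it again.
- **Press:** The press was steady, with the highest reading at about 12 N, well under 20 N. At a tip height of about 58 mm the push dropped to about 3 N.
- **Sleeve:** Brass then showed in the tray gap, at scene pixel (352,242), at about tray-floor height. It was still there after the tool was withdrawn.
- **Drift:** It went down to the same tool height as at the grasp, 107.4 mm, with about 6 N at the bottom. After release, its handle sits within 0.4 px of its starting place in the scene view.
- **Checks that disagreed or were not made:**
  - The wrist camera and the tool position differed by about 3 mm in y, so I aligned the drift using camera positions measured against its tip.
  - The last overview picture could not be viewed because the limit of 12 was reached, so the final check of drift and sleeve was by colour masks only.
  - The other things on the table were not measured again; nothing on the way suggested contact with them.

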